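Shaft lock: turn the slotted disc, push the bar through

ROBOT

A 6-joint arm with a two-finger parallel gripper is mounted at the origin on a cart in front of the work surface, level with it; the furniture and walls round the work are solid. World frame = base frame: x ahead of the robot, y to its left, z up, the work surface at z = 0. Lengths are in m, angles in rad, forces in N, time in s.
With the tool pointing down it reaches from about 0.375 to 0.9 m from the base axis. Payload 3.1 kg.
Tool frame: the origin (TCP) lies on the centre line of the jaws, within the pads' length; the fingertips stand robot.tip_reach ahead of it and the grasp point (between the pads) is the TCP (robot.tip_reach is the distance from the TCP to the fingertips, in m); z points along the fingers, y is the direction in which the jaws open and shut (so a half turn about z gives the same grasp; the last joint's range is limited). The gripper opens to 87 mm and grips with 3 to 60 N. Pads are 19 mm wide; open, the fingers measure 117 mm over their backs; the gripper's body (75 mm by 190 mm) begins 51 mm behind the grasp point.
Start: joints at [0.992, 0.527, 1.433, -0, 1.181, -0.178], TCP at [0.244, 0.575, 0.208] pointing down, gripper open.
Joint ranges: [-3.08, 3.08], [-0.75, 2.2], [0.22, 2.44], [-1.43, 4.57], [0, 2.65], [-2.85, 2.85]. Speed limits (rad/s): [2.79, 2.79, 3.14, 3.14, 3.14, 3.14].

INTERFACE

Orientations are given as a unit quaternion [x, y, z, w].
In Python, from rig import telemetry, viewer, robot gives the robot as it stands. The module is installed in compiled form; this text tells all that it offers.
- The arm moves only by the tool step_arm, never from a script. Its argument "targets" is a list of rows, each an object of numbers: "dx", "dy", "dz": the shift along the tool's x, y, z in m; "rx", "ry", "rz": the turn, a rotation vector about the tool's x, y, z in degrees. In form: [{"dx": .., "dy": .., "dz": .., "rx": .., "ry": .., "rz": ..}, ...]. A call has exactly 5 rows; each row is the pose to reach, as a shift and turn from the pose measured when the call began, along the tool's axes at that moment; what a row does not reach only later rows make up. A row lasts 1/8 s, in which the tool goes at most 62.5 mm and 10.7 degrees, less where a joint would pass 70% of its speed; a pose out of reach is approached as far as the arm can. A call with a gripper value outside its range is refused whole. "gripper" is the opening, from 0 (shut) to 1 (fully open), set as the call begins (left out, the last holds). The fingers move at their own pace and stop on an object; "force" is the grip in N (left out, the last holds). Time passes only in rows, so rows that repeat a pose let the fingers close, or fill a call up. It gives the time, the measured TCP pose, the force and the opening at its end, in the units of the state.
- telemetry.get_obs(): the state, without advancing time (a new reading comes with each control period).
- viewer.camera(name): name is "side" or "top"; returns a dict with "img" (384x512x3 uint8, blue, green, red), "depth" (384x512 float32, m along the optical axis (not along the pixel's ray), 0 where there is no reading), "K" (3x3 intrinsics, pixels), "k1" (the pictures are not rectified: a ray, as slopes to the right and down, at radius r is drawn at 1 + k1 r^2 times it, then the intrinsics apply), "R" (3x3) and "t" (3): a world point X has camera coordinates R X + t. Camera axes: x right, y down, z forward; pixel columns grow to the right and rows downward; lengths in m; the calibration is good to about 2 mm. A picture is of the moment at which its call begins.
- robot.hand_in(): hands the job in, once; it reports no verdict.
The state is a dict: "time": time; "q": joint angles; "joint_velocities": joint speeds; "joint_torque": joint torques, N m; "position": TCP position; "tool_rot": TCP orientation; "ft_force": force on the tool from outside, world axes, zero at the start; "moment": the same for the moment, N m; "grip_width": finger opening in m.
Only numpy, scipy, OpenCV 4.12 (cv2) and the standard library are available. Lean on these libraries where they do the work, as an engineer would, in place of code of your own. Each camera call takes 0.05 s, during which the arm holds its last target.

TASK

Lock the spindle of the small shaft lock in the fume hood: turn its slotted disc (the two upright pins are there to push against) until the slot lines up with the locking bar, then push the bar by its end plate straight through the disc and fully home, so that the plate meets the guide and the nose sits in the keeper on the far side. Push gently with the fingertips only, without gripping or lifting the bar or the disc, and leave the things standing round the lock as they are.

Things in the scene. Friction and masses are not known exactly. Their poses are not given: they have to be found in the camera images.
- lock_frame: Fixed frame of the shaft lock, an aluminium base plate 8 mm thick, 295 mm long (x -0.225 to 0.070), 100 mm wide round the disc, 56 mm wide under the bar. Origin on the worktop below the spindle axis; x axis = the direction in which the bar is pushed, z up. The bar lies on a rail (top z 0.022) along y = 0.
- lock_guide (a point): Middle of the guide block's rear end face, which the bar's end plate meets when home: frame x -0.096, z 0.028. The dark guide block with two steel straps over the bar runs 50 mm forward from here; 34 mm wide, top at z 0.041.
- lock_keeper (a point): Middle of the keeper, the small bridge on the far side of the disc that receives the bar: frame x 0.055 (0.048 to 0.062), 37 mm wide, top at z 0.041; this point at z 0.028.
- lock_disc (a joint): Angle of the slotted disc on its upright spindle, rad, growing counter-clockwise from above. The slot is lined up with the bar at 0 and equally at pi (any multiple of pi); starts between 0.45 and 2.69. Turns both ways (no stop within a full turn of 0 or pi) and stays where it is left (friction about 0.06 N m).
- disc_slot (a point): Centre of the disc's top face, on the spindle axis, z 0.036; x axis along the slot, y axis towards pin a. Steel disc, 80 mm diameter. The slot runs straight across through the middle, 16 mm wide, 14.5 mm deep, its mouths flared by 6 mm on each side.
- disc_pin_a (a point): Top centre of one of the disc's two upright steel pins: 10 mm diameter, 30 mm tall above the disc (top z 0.066, collar 14 mm wide and 3 mm high at its foot), 31 mm from the spindle axis, at right angles to the slot (disc +y). The disc is turned by pushing a pin sideways.
- disc_pin_b (a point): Top centre of the other pin, same shape, opposite pin a (disc -y).
- bar_plate (a point): Centre of the rear face of the locking bar's upright end plate, the face to push; x axis = push direction. Plate 44 mm wide, 8 mm thick, z 0.023 to 0.062 (this point z 0.052). When home this point is at frame x -0.104; at the start -0.220 to -0.213. A force of 1 to 5 N moves it; well under 40 N at the stop counts as gentle.
- bar_nose (a point): Tip of the bar's tapered nose (last 12 mm taper to 6 mm wide), z 0.028. Frame x -0.056 to -0.049 at the start (just short of the disc's rim), 0.060 when fully home inside the keeper.
- lock_bar: The locking bar: steel, 12 mm wide and high, 156 mm from its end plate's front face to its nose, about 0.3 kg, loose in its guide under the straps, slides with 1 to 2 N. Origin on its underside below the front face of the end plate; x axis towards the nose.
- by_vial_3: Bystander, loose, to be left alone: clear vial with red cap, 22 mm wide, 48 mm tall. Origin at the centre of its underside.
- by_red_vial: Bystander, loose, to be left alone: red-capped white vial, 27 mm wide, 53 mm tall. Origin at the centre of its underside.
- by_pipette_bulb: Bystander, loose, to be left alone: dark red rubber pipette bulb lying down, 52x87x53 mm. Origin at the centre of its underside.
- by_tape_white: Bystander, loose, to be left alone: roll of white tape lying flat, 80 mm wide, 18 mm high. Origin at the centre of its underside.
- by_joint_clip_1: Bystander, loose, to be left alone: orange open joint clip, 29x26x14 mm. Origin at the centre of its underside.
- by_erlenmeyer: Bystander, loose, to be left alone: small conical glass flask, 65 mm wide, 107 mm tall. Origin at the centre of its underside.

How it is judged:
By the outcome, as a careful person would: the job done as asked, in the order asked, and still so for the second after the job is handed in, with the robot touching nothing.
It also fails if it takes over 48 s, if anything falls off the work surface, if the arm or the gripper's body presses on something with over 40 N, if the wrist force passes 120 N, or if a joint passes its speed limit or range.

## Working session

There is one attempt and no reset: what is moved stays moved. The work goes in short steps, Python scripts to look and compute and a tool call to move; the robot and the scene stay as the last step left them, time stands still between calls to the robot, and variables do not carry over. Pictures are saved under pics/ and viewed, and the job is handed in when it is done.

Besides the shell and the picture viewer there is one more tool, called in YAML: its name, and indented under it one key for each argument. step_arm: Moves the arm, as the interface text tells. Its arguments: {"type":"object","properties":{"targets":{"type":"array"},"gripper":{"type":"number"},"force":{"type":"number"}},"required":["targets"]}

```bash
mkdir -p pics; python3 - <<'E'
from rig import telemetry, viewer, robot
import cv2,numpy as np
o=telemetry.get_obs()
for k,v in o.items(): print(k,np.round(v,4))
print(robot.tip_reach)
for n in("side","top"):
    c=viewer.camera(n); cv2.imwrite(f"pics/{n}0.png",c["img"]); np.savez(f"{n}0.npz",**c)
    print(n,c["K"],c["k1"],-c["R"].T@c["t"],c["R"])
E
```

```text
time 0.0
q [ 0.9915  0.5284  1.4339  0.      1.1814 -0.1785]
joint_velocities [ 0.0005 -0.0012 -0.0009 -0.0006 -0.0004 -0.0003]
joint_torque [ 1.30000e-03 -4.40040e+01 -1.76596e+01  6.33000e-02  5.81000e-02
 -2.00000e-04]
position [0.2434 0.5748 0.207 ]
tool_rot [ 1.991e-01  9.800e-01 -1.000e-03 -4.000e-04]
ft_force [ 0.4424 -0.6107 -0.3283]
moment [0.0132 0.0298 0.0354]
grip_width 0.087
0.019
side [[414.32647112   0.         262.79016094]
 [  0.         414.32647112 195.0552644 ]
 [  0.           0.           1.        ]] -0.07142168740079546 [0.45070149 0.55207874 0.46989343] [[-0.98963654 -0.14343708 -0.00673185]
 [-0.06264253  0.47343365 -0.87859916]
 [ 0.12921079 -0.86907214 -0.4775125 ]]
top [[500.1282329    0.         254.10409058]
 [  0.         500.1282329  192.30943628]
 [  0.           0.           1.        ]] -0.14407940818380427 [ 0.45676056 -0.18488569  0.98271932] [[-0.010265   -0.9996349  -0.02499378]
 [-0.9962513   0.01237093 -0.08561718]
 [ 0.08589512  0.02402123 -0.99601456]]
```

View pics/top0.png

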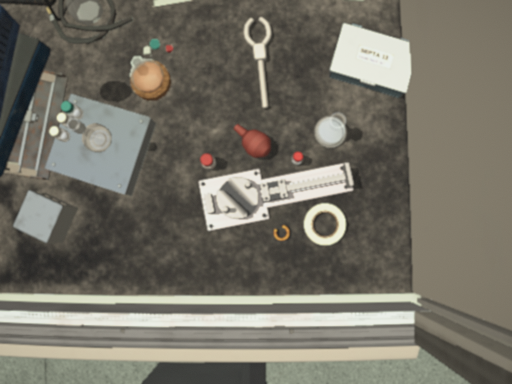

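View pics/side0.png

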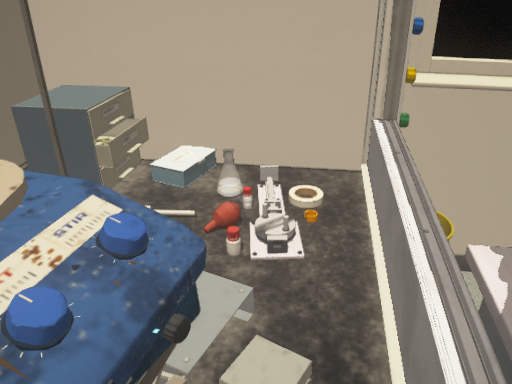

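```bash
python3 - <<'E'
import cv2
a=cv2.imread("pics/top0.png")[145:245,190:365]
cv2.imwrite("pics/top0z.png",cv2.resize(a,None,fx=4.5,fy=4.5,interpolation=cv2.INTER_CUBIC))
a=cv2.imread("pics/side0.png")[160:270,200:340]
cv2.imwrite("pics/side0z.png",cv2.resize(a,None,fx=5,fy=5,interpolation=cv2.INTER_CUBIC))
E
```

```text
(no output)
```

View pics/top0z.png

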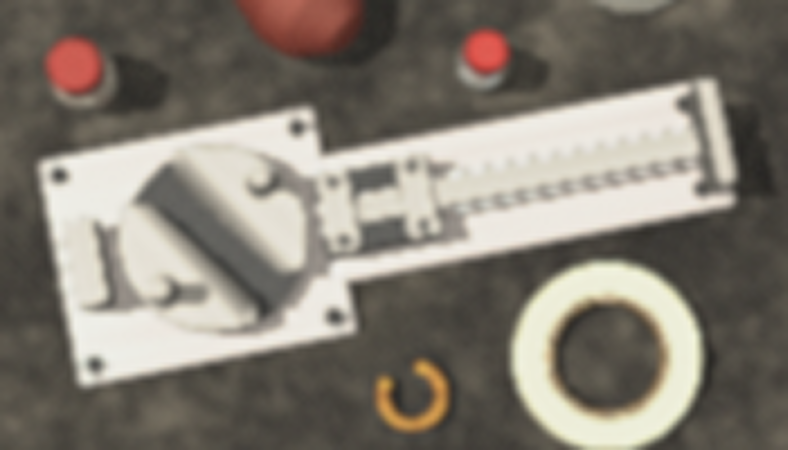

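View pics/side0z.png

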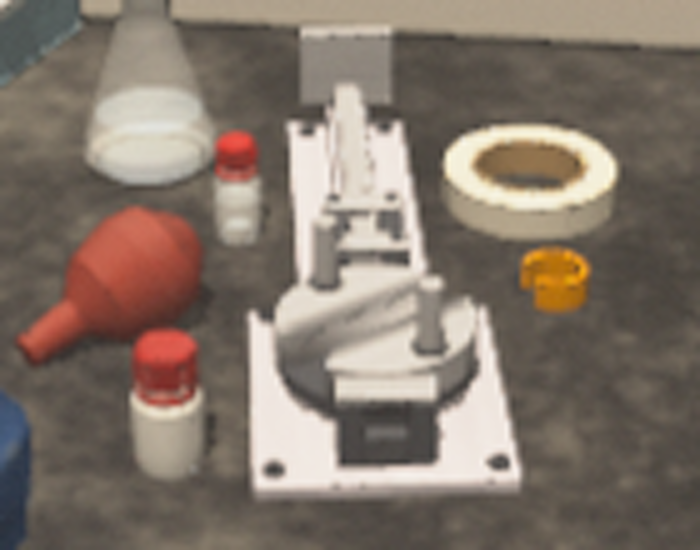

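```bash
cat > h.py <<'E'
import numpy as np,cv2
from scipy.optimize import least_squares
def proj(c,X):
    X=np.atleast_2d(X); P=X@c["R"].T+c["t"]; s=P[:,:2]/P[:,2:]
    s=s*(1+c["k1"]*(s**2).sum(1,keepdims=True))
    return s*[c["K"][0,0],c["K"][1,1]]+[c["K"][0,2],c["K"][1,2]]
def unproj(c,uv,z):
    r=least_squares(lambda p:(proj(c,[p[0],p[1],z])-uv).ravel(),[0.45,-0.15]); return r.x
def F(p,X): # frame->world
    X=np.atleast_2d(X); x,y,a=p; C,S=np.cos(a),np.sin(a)
    return np.c_[x+C*X[:,0]-S*X[:,1],y+S*X[:,0]+C*X[:,1],X[:,2]]
E
python3 - <<'E'
from h import *
c=dict(np.load("top0.npz")); s=dict(np.load("side0.npz"))
T=lambda a:(np.array(a,float)+.5)/4.5-.5+[190,145]
S=lambda a:(np.array(a,float)+.5)/5-.5+[200,160]
ct=T([(80,386),(38,160),(716,78),(736,206)])
Xt=np.array([(.07,.05,.008),(.07,-.05,.008),(-.225,-.028,.008),(-.225,.028,.008)])
cs=S([(520,483),(254,487)]); Xs=Xt[:2]
r=least_squares(lambda p:np.r_[(proj(c,F(p,Xt))-ct).ravel()],[.43,-.15,1.6])
print(r.x,r.fun.round(2)); p=r.x
r2=least_squares(lambda p:np.r_[(proj(c,F(p,Xt))-ct).ravel(),(proj(s,F(p,Xs))-cs).ravel()],p); print(r2.x,r2.fun.round(2))
# overlay
sc=4.5
def pt(X): return tuple(((proj(c,F(p,X))[0]-[190,145]+.5)*6-.5).round().astype(int))
im=cv2.resize(c["img"][145:245,190:320],None,fx=6,fy=6,interpolation=cv2.INTER_CUBIC)
for a in np.linspace(0,2*np.pi,40): cv2.circle(im,pt([.04*np.cos(a),.04*np.sin(a),.036]),1,(0,255,0),-1)
for x,y,z in [(0,0,.036),(-.096,0.017,.041),(-.096,-.017,.041),(.055,.0185,.041),(.055,-.0185,.041)]: cv2.circle(im,pt([x,y,z]),2,(0,0,255),-1)
cv2.imwrite("pics/ov.png",im)
E
```

```text
[ 0.52960431 -0.12985533  1.75156576] [ 0.31 -0.26  0.42 -0.01 -1.09  0.47  0.36 -0.17]
[ 0.529195   -0.12936192  1.75253588] [ 0.09 -0.02  0.15  0.24 -1.37  0.57  0.1  -0.07  0.25 -1.28 -0.75 -0.51]
```

View pics/ov.png

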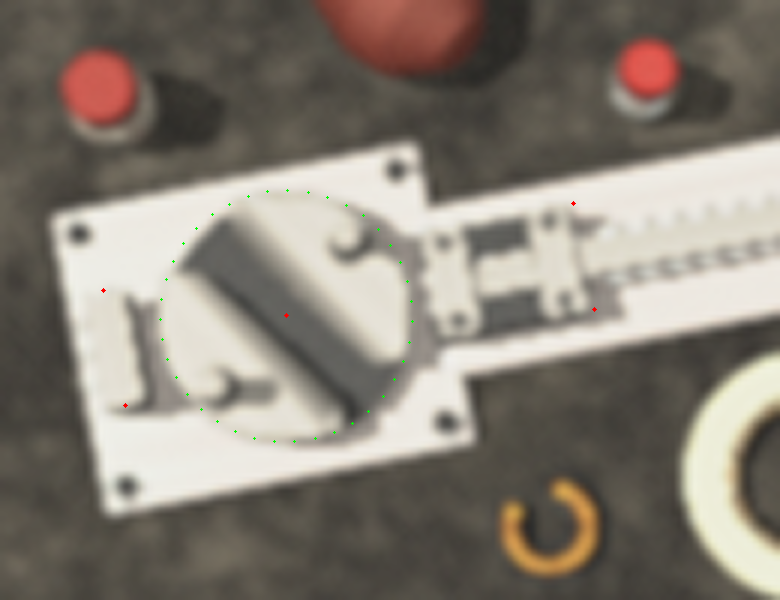

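```bash
python3 - <<'E'
from h import *
def cloud(c):
    h,w=c["depth"].shape; u,v=np.meshgrid(np.arange(w),np.arange(h))
    s=np.stack([(u-c["K"][0,2])/c["K"][0,0],(v-c["K"][1,2])/c["K"][1,1]],-1)
    t=s.copy()
    for _ in range(8): t=s/(1+c["k1"]*(t**2).sum(-1,keepdims=True))
    d=c["depth"][...,None]; P=np.concatenate([t*d,d],-1)
    return (P-c["t"])@c["R"], c["depth"]>0
for n in("top","side"):
    c=dict(np.load(n+"0.npz")); W,m=cloud(c); P=W[m]
    print(n); H=np.full((20,24),np.nan)
    for i in range(20):
        for j in range(24):
            x=0.05+.05*i;y=.75-.05*j
            k=(abs(P[:,0]-x)<.025)&(abs(P[:,1]-y)<.025)
            if k.sum()>3:H[i,j]=np.percentile(P[k,2],98)
    print("y      "," ".join("%4d"%round(75-5*j) for j in range(24)))
    for i in range(20)[::-1]: print("x%.2f "%(0.05+.05*i)," ".join("   ." if np.isnan(a) else "%4d"%round(100*a) for a in H[i]))
c=dict(np.load("top0.npz"));p=[.5296,-.12985,1.7516]
U=lambda q:(np.array(q,float)+.5)/6-.5+[190,145]
a=unproj(c,U((352,238)),.066);b=unproj(c,U((213,383)),.066)
def inv(w):
    d=np.array(w)-p[:2];C,S=np.cos(p[2]),np.sin(p[2]);return np.array([C*d[0]+S*d[1],-S*d[0]+C*d[1]])
print(inv(a),inv(b),np.degrees(np.arctan2(*(inv(a)-inv(b))[::-1])))
for n,uv,z in [("flask",(330,128),.05),("vial3",(298,158),.045),("tape",(325,224),.018),("redvial",(208,160),.05),("bulb",(256,145),.04),("clip",(282,233),.012)]:
    w=unproj(c,uv,z);print(n,w,inv(w))
for X in [(-.22,.022,.062),(-.22,-.022,.062)]: print((proj(c,F(p,X))-[190,145])*4.5)
E
```

```text
top
y         75   70   65   60   55   50   45   40   35   30   25   20   15   10    5    0   -5  -10  -15  -20  -25  -30  -35  -40
x1.00     .    .    .    .    .    .    .    .    .    .    .    .    .    .    .    .    .    .    .    .    .    .    .    .
x0.95     .    .    .    .    .    .    .    1    1    1    3    7    6    0    3    1    1    0    0    0    0    0    2    0
x0.90     .    .    .    .    .    .    .    .    0    0   10    8    7    2    0    0    0    0    2    2    0    0    9    0
x0.85     .    .    .    .    .    .    .    .    .    0    1    1    1    0    2    1    0    0    2    2    0    0    5    5
x0.80     .    .    .    .    .    .    .    .    .    1    3   30    0    0   13    7    0    0    2    2    0    5    5    5
x0.75     .    .    .    .    .    .    .    .    .    1   27   28    0    3   13    7    0    0    0    2    0    5    5    5
x0.70     .    .    .    .    .    .    .    .    .    1   26   23   12    6    6    0    0    0    0    2    0    4    1    0
x0.65     .    .    .    .    .    .    .    .    1    1   24   22   19   17   
[... 4021 characters left out ...]
.    .    .    .    .    .    .    .    .    .   -9    0    0    0    0    .    .    .    .    .
x0.05     .    .    .    .    .    .    .    .    .    .    .    .    .    .    .    .    .    .    0    .    .    .    .    .
[-0.02574563 -0.01690904] [0.02453236 0.01874368] -144.65909356232143
flask [ 0.65785421 -0.30766525] [-0.19797947 -0.09418883]
vial3 [ 0.60177504 -0.24604781] [-0.12728226 -0.05010384]
tape [ 0.47700109 -0.29757223] [-0.15552993  0.08190136]
redvial [ 0.59959136 -0.07582803] [ 0.04055552 -0.07856471]
bulb [ 0.62871937 -0.16670389] [-0.05407682 -0.0908766 ]
clip [ 0.46077375 -0.21465956] [-0.07105077  0.08295482]
[[743.60960687 179.77080416]]
[[721.50356878  75.82948272]]
```

```bash
cat >> h.py <<'E'
from scipy.spatial.transform import Rotation as Ro
P0=[.5296,-.12985,1.7516]
def go(fr,zt,p=P0,frac=(.2,.4,.6,.8,1),yaw=None,pos=None):
    """fr: frame xy of TCP, zt TCP z; rows from measured pose"""
    from rig import telemetry
    o=telemetry.get_obs(); x0=np.array(o["position"]); R0=Ro.from_quat(o["tool_rot"])
    T=np.array(pos) if pos is not None else F(p,[fr[0],fr[1],zt])[0]
    a=p[2] if yaw is None else yaw
    R1=Ro.from_matrix(np.array([[np.cos(a),np.sin(a),0],[np.sin(a),-np.cos(a),0],[0,0,-1]]))
    d=R0.inv().apply(T-x0); rv=np.degrees((R0.inv()*R1).as_rotvec())
    print("t",o["time"],"pos",x0.round(4),"F",np.round(o["ft_force"],1),"frame",np.round([np.cos(p[2])*(x0[0]-p[0])+np.sin(p[2])*(x0[1]-p[1]),-np.sin(p[2])*(x0[0]-p[0])+np.cos(p[2])*(x0[1]-p[1])],4))
    print("mm",(d*1000).round(1),"rot",rv.round(1))
    return d,rv
E
python3 - <<'E'
from h import *
go((-.046,-.024),.21)
E
```

```text
t 0.1 pos [0.2435 0.5749 0.2071] F [ 0.9 -0.8  0. ] frame [0.7447 0.1547]
mm [-583.8 -562.5   -2. ] rot [-0.1  0.  56.7]
```

step_arm:
  targets:
    - {"dx": -20,"dy": 0,"dz": 0}
    - {"dx": 0}
    - {"dx": 0}
    - {"dx": 0}
    - {"dx": 0}
  gripper: 2

```text
invalid input
```

step_arm:
  targets:
    - {"dx": -0.02,"dy": -0.02,"dz": -0.015,"rx": 0,"ry": 0,"rz": 3}
    - {"dx": -0.055,"dy": -0.053,"dz": -0.02,"rx": 0,"ry": 0,"rz": 7}
    - {"dx": -0.09,"dy": -0.087,"dz": -0.02,"rx": 0,"ry": 0,"rz": 11}
    - {"dx": -0.13,"dy": -0.125,"dz": -0.02,"rx": 0,"ry": 0,"rz": 14}
    - {"dx": -0.165,"dy": -0.16,"dz": -0.02,"rx": 0,"ry": 0,"rz": 18}
  gripper: 0
  force: 20

```text
time: 0.72
position: [0.3333, 0.3615, 0.2271]
tool_rot: [0.351, 0.936, -0.001, -0.0]
ft_force: [1.4, -0.6, -0.2]
grip_width: 0.0447
```

```bash
python3 -c "
from h import *
go((-.046,-.024),.22)"
```

```text
t 0.725 pos [0.3333 0.3615 0.2271] F [ 1.4 -0.6 -0.2] frame [0.5186 0.1048]
mm [-521.8 -251.2    7.9] rot [-0.1  0.1 38.6]
```

step_arm:
  targets:
    - {"dx": -0.044,"dy": -0.021,"dz": 0,"rx": 0,"ry": 0,"rz": 4}
    - {"dx": -0.09,"dy": -0.043,"dz": 0,"rx": 0,"ry": 0,"rz": 8}
    - {"dx": -0.135,"dy": -0.065,"dz": 0,"rx": 0,"ry": 0,"rz": 12}
    - {"dx": -0.18,"dy": -0.087,"dz": 0,"rx": 0,"ry": 0,"rz": 16}
    - {"dx": -0.225,"dy": -0.108,"dz": 0,"rx": 0,"ry": 0,"rz": 20}
  gripper: 0

```text
time: 1.35
position: [0.4321, 0.1306, 0.2273]
tool_rot: [0.509, 0.861, -0.001, -0.0]
ft_force: [-0.1, 0.0, -1.0]
grip_width: 0.0015
```

```bash
python3 -c "
from h import *
go((-.046,-.024),.20)"
```

```text
t 1.35 pos [0.4321 0.1306 0.2273] F [-0.1  0.  -1. ] frame [0.2738 0.0491]
mm [-326.5  -31.6   27.7] rot [-0.1  0.1 18.4]
```

step_arm:
  targets:
    - {"dx": -0.05,"dy": -0.005,"dz": 0,"rx": 0,"ry": 0,"rz": 4}
    - {"dx": -0.105,"dy": -0.01,"dz": 0,"rx": 0,"ry": 0,"rz": 8}
    - {"dx": -0.16,"dy": -0.016,"dz": 0,"rx": 0,"ry": 0,"rz": 12}
    - {"dx": -0.215,"dy": -0.022,"dz": 0.01,"rx": 0,"ry": 0,"rz": 16}
    - {"dx": -0.27,"dy": -0.028,"dz": 0.02,"rx": 0,"ry": 0,"rz": 18.4}

```text
time: 1.98
position: [0.5378, -0.1213, 0.2072]
tool_rot: [0.641, 0.768, -0.001, -0.0]
ft_force: [0.7, 0.4, -0.6]
grip_width: 0.0005
```

```bash
python3 -c "
from h import *
go((-.046,-.024),.10)"
```

```text
t 1.975 pos [ 0.5378 -0.1213  0.2072] F [ 0.7  0.4 -0.6] frame [ 0.007  -0.0096]
mm [-52.8  14.7 107.2] rot [-0.1  0.1 -0.1]
```

step_arm:
  targets:
    - {"dx": -0.03,"dy": 0.008,"dz": 0.02}
    - {"dx": -0.053,"dy": 0.0147,"dz": 0.06}
    - {"dx": -0.053,"dy": 0.0147,"dz": 0.095}
    - {"dx": -0.053,"dy": 0.0147,"dz": 0.107}
    - {"dx": -0.053,"dy": 0.0147,"dz": 0.107}

```text
invalid input
```

```bash
python3 - <<'E'
from h import *
from rig import viewer
go((-.046,-.024),.067)
c=viewer.camera("side"); cv2.imwrite("pics/s1.png",cv2.resize(c["img"][130:280,180:360],None,fx=4,fy=4,interpolation=cv2.INTER_CUBIC))
c=viewer.camera("top"); cv2.imwrite("pics/t1.png",cv2.resize(c["img"][125:245,180:370],None,fx=4,fy=4,interpolation=cv2.INTER_CUBIC))
E
```

```text
t 1.975 pos [ 0.5378 -0.1213  0.2072] F [ 0.7  0.4 -0.6] frame [ 0.007  -0.0096]
mm [-52.7  14.7 140.2] rot [-0.1  0.1 -0.1]
```

View pics/s1.png

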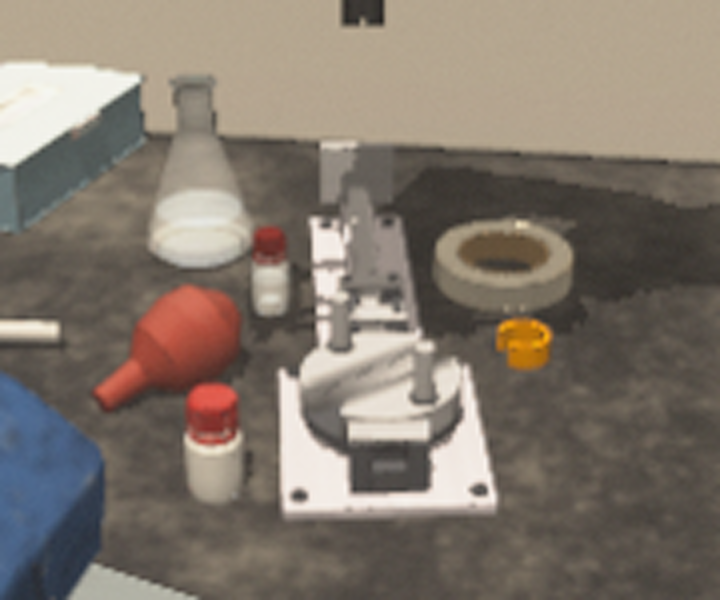

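View pics/t1.png

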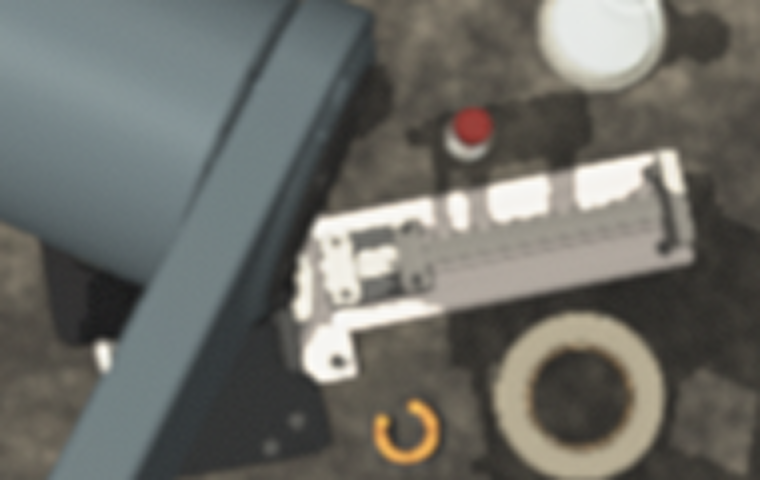

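step_arm:
  targets:
    - {"dx": -0.03,"dy": 0.008,"dz": 0.02,"rx": 0,"ry": 0,"rz": 0}
    - {"dx": -0.053,"dy": 0.0147,"dz": 0.06,"rx": 0,"ry": 0,"rz": 0}
    - {"dx": -0.053,"dy": 0.0147,"dz": 0.095,"rx": 0,"ry": 0,"rz": 0}
    - {"dx": -0.053,"dy": 0.0147,"dz": 0.107,"rx": 0,"ry": 0,"rz": 0}
    - {"dx": -0.053,"dy": 0.0147,"dz": 0.107,"rx": 0,"ry": 0,"rz": 0}

```text
time: 2.7
position: [0.5627, -0.1741, 0.0992]
tool_rot: [0.642, 0.767, -0.002, 0.0]
ft_force: [0.2, 0.6, 0.4]
grip_width: 0.0002
```

```bash
cat > look.py <<'E'
import sys
from h import *
from rig import viewer
c=viewer.camera("side"); np.savez(sys.argv[1]+".npz",**c)
cv2.imwrite(f"pics/{sys.argv[1]}.png",cv2.resize(c["img"][150:270,200:340],None,fx=5,fy=5,interpolation=cv2.INTER_CUBIC))
E
python3 -c "
from h import *
go((-.046,-.024),.067)"; python3 look.py s2
```

```text
t 2.7 pos [ 0.5627 -0.1741  0.0992] F [0.2 0.6 0.4] frame [-0.0495 -0.0246]
mm [ 3.6 -0.5 32.1] rot [-0.1  0.2 -0.3]
```

View pics/s2.png

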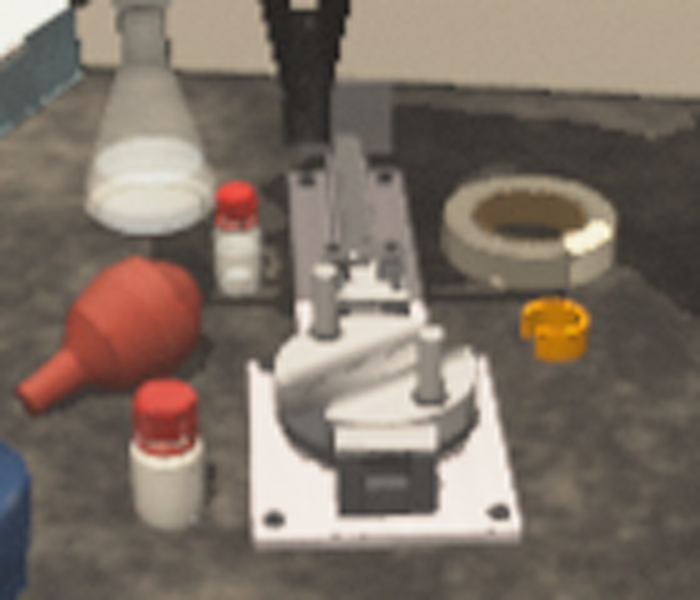

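step_arm:
  targets:
    - {"dx": 0,"dy": -0.0005,"dz": 0.016,"rx": 0,"ry": 0,"rz": 0}
    - {"dx": 0,"dy": -0.0005,"dz": 0.032,"rx": 0,"ry": 0,"rz": 0}
    - {"dx": 0,"dy": -0.0005,"dz": 0.032,"rx": 0,"ry": 0,"rz": 0}
    - {"dx": 0,"dy": -0.0005,"dz": 0.032,"rx": 0,"ry": 0,"rz": 0}
    - {"dx": 0,"dy": -0.0005,"dz": 0.032,"rx": 0,"ry": 0,"rz": 0}

```text
time: 3.38
position: [0.5634, -0.175, 0.0686]
tool_rot: [0.642, 0.767, -0.002, 0.002]
ft_force: [0.4, -0.8, -0.5]
grip_width: 0.0006
```

```bash
python3 -c "
from h import *
go((-.0145,-.026),.067)
s=dict(np.load('s2.npz'))
for y in (-.0396,-.0246,-.0096): print((proj(s,F(P0,[-.04,y,.0802]))-[200,150])*5+2)"; python3 look.py s3
```

```text
t 3.375 pos [ 0.5634 -0.175   0.0686] F [ 0.4 -0.8 -0.5] frame [-0.0505 -0.0251]
mm [36.   0.7  1.4] rot [ 0.   0.3 -0.3]
[[268.90028663 218.32880319]]
[[306.63940912 217.44586683]]
[[344.33974052 216.5643139 ]]
```

View pics/s3.png

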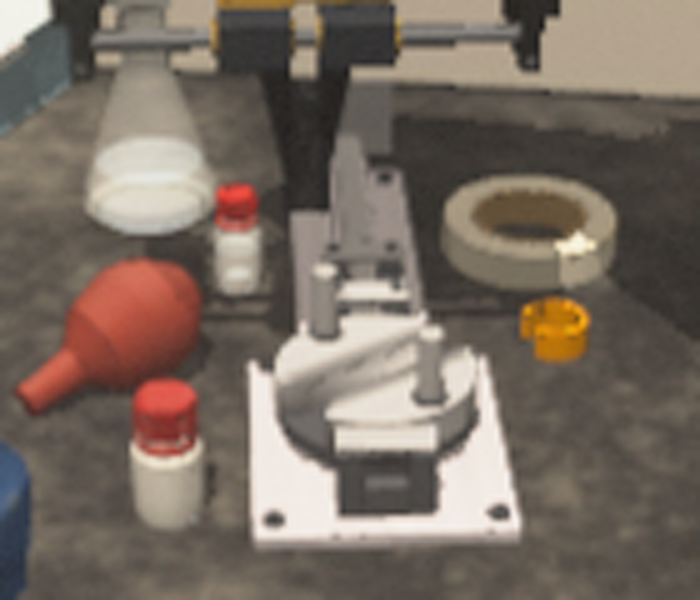

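```bash
python3 -c "
from h import *
s=dict(np.load('s3.npz'))
for X in [(-.0257,-.0169,.066),(-.0257,-.0169,.036),(.0245,.0187,.066),(.07,.05,.008),(.07,-.05,.008),(-.04,-.025,.05),(-.04,-.025,.08),(-.04,-.025,.0496+.007),(-.213,.022,.062)]: print(X,((proj(s,F(P0,X))-[200,150])*5+2).round())
print(s['depth'][180:192,255:268].round(3))
"
```

```text
(-0.0257, -0.0169, 0.066) [[328. 266.]]
(-0.0257, -0.0169, 0.036) [[328. 331.]]
(0.0245, 0.0187, 0.066) [[428. 330.]]
(0.07, 0.05, 0.008) [[520. 526.]]
(0.07, -0.05, 0.008) [[249. 533.]]
(-0.04, -0.025, 0.05) [[306. 283.]]
(-0.04, -0.025, 0.08) [[306. 218.]]
(-0.04, -0.025, 0.0566) [[306. 269.]]
(-0.213, 0.022, 0.062) [[393.  77.]]
[[0.805 0.807 0.806 0.808 0.811 0.813 0.81  0.811 0.809 0.806 0.809 0.996
  0.981]
 [1.051 0.809 0.811 0.808 0.813 0.81  0.809 0.811 0.811 0.809 0.809 1.
  0.979]
 [1.048 0.811 0.812 0.808 0.812 0.813 0.81  0.809 0.813 0.81  0.808 1.
  0.968]
 [1.044 0.809 0.813 0.814 0.812 0.814 0.812 0.814 0.811 0.812 0.812 0.995
  0.968]
 [1.038 0.81  0.811 0.813 0.814 0.812 0.815 0.812 0.813 0.814 0.815 0.991
  0.962]
 [1.033 0.809 0.812 0.816 0.812 0.814 0.815 0.814 0.813 0.81  0.813 0.986
  0.961]
 [1.03  0.815 0.816 0.815 0.819 0.814 0.816 0.816 0.816 0.811 0.816 0.978
  0.956]
 [1.026 0.816 0.814 0.817 0.817 0.816 0.816 0.817 0.815 0.814 0.813 0.978
  0.957]
 [1.019 0.818 0.817 0.815 0.817 0.82  0.818 0.817 0.818 0.817 0.818 0.971
  0.958]
 [1.013 0.815 0.82  0.818 0.821 0.817 0.819 0.82  0.822 0.817 0.816 0.966
  0.958]
 [1.011 0.816 0.819 0.817 0.819 0.82  0.82  0.821 0.822 0.82  0.818 0.963
  0.96 ]
 [1.005 0.819 0.816 0.819 0.82  0.821 0.825 0.819 0.821 0.819 0.822 0.959
  0.958]]
```

```bash
cat >> h.py <<'E'
def pt3(c,u,v,d=None):
    s=np.array([[[u,v]]],float); 
    t=cv2.undistortPoints(s,np.array(c["K"]),np.array([c["k1"],0,0,0,0]))[0,0]
    d=c["depth"][int(round(v)),int(round(u))] if d is None else d
    return c["R"].T@(np.array([t[0]*d,t[1]*d,d])-c["t"])
def inv(w,p=P0):
    C,S=np.cos(p[2]),np.sin(p[2]);d=np.array(w)-[p[0],p[1],0];return np.array([C*d[0]+S*d[1],-S*d[0]+C*d[1],d[2]])
E
python3 -c "
from h import *
s=dict(np.load('s3.npz'))
for v in range(170,197,2): print(v,s['img'][v,261],s['depth'][v,261].round(3),inv(pt3(s,261,v)).round(4))
for u in range(254,270): print(u,s['depth'][188,u].round(3),inv(pt3(s,u,188)).round(4))
"
```

```text
170 [42 45 45] 0.801 [-0.0419 -0.024   0.1299]
172 [40 42 43] 0.803 [-0.0415 -0.024   0.1258]
174 [44 47 49] 0.801 [-0.038  -0.0241  0.1232]
176 [42 43 47] 0.805 [-0.0398 -0.0241  0.118 ]
178 [42 45 48] 0.807 [-0.0394 -0.0242  0.1138]
180 [40 44 44] 0.81 [-0.0402 -0.0242  0.1091]
182 [39 42 43] 0.81 [-0.0383 -0.0243  0.1057]
184 [43 44 48] 0.815 [-0.0409 -0.0243  0.1   ]
186 [47 49 53] 0.816 [-0.0402 -0.0243  0.0959]
188 [47 50 54] 0.818 [-0.0398 -0.0244  0.0917]
190 [48 47 52] 0.82 [-0.04   -0.0244  0.0872]
192 [105 112 120] 0.824 [-0.0412 -0.0244  0.082 ]
194 [136 144 156] 0.979 [-0.1763 -0.0206  0.0045]
196 [139 145 158] 0.966 [-0.162  -0.0211  0.0069]
254 1.019 [-0.2189 -0.0365 -0.0013]
255 1.019 [-0.2191 -0.034  -0.0015]
256 0.818 [-0.0402 -0.0342  0.0917]
257 0.817 [-0.0393 -0.0323  0.0922]
258 0.815 [-0.0375 -0.0303  0.0931]
259 0.817 [-0.0391 -0.0283  0.0921]
260 0.82 [-0.0415 -0.0263  0.0909]
261 0.818 [-0.0398 -0.0244  0.0917]
262 0.817 [-0.0388 -0.0224  0.0922]
263 0.818 [-0.0403 -0.0204  0.0914]
264 0.817 [-0.0392 -0.0185  0.0919]
265 0.818 [-0.0396 -0.0165  0.0916]
266 0.971 [-0.1755 -0.0088  0.0206]
267 0.958 [-0.1634 -0.007   0.0268]
268 0.945 [-0.1524 -0.0052  0.0325]
269 0.945 [-0.1524 -0.0029  0.0325]
```

step_arm:
  targets:
    - {"dx": 0,"dy": 0,"dz": 0.004,"rx": 0,"ry": 0,"rz": 0}
    - {"dx": 0,"dy": 0,"dz": 0.008,"rx": 0,"ry": 0,"rz": 0}
    - {"dx": 0,"dy": 0,"dz": 0.012,"rx": 0,"ry": 0,"rz": 0}
    - {"dx": 0,"dy": 0,"dz": 0.012,"rx": 0,"ry": 0,"rz": 0}
    - {"dx": 0,"dy": 0,"dz": 0.012,"rx": 0,"ry": 0,"rz": 0}

```text
time: 4.05
position: [0.5635, -0.1751, 0.0566]
tool_rot: [0.642, 0.767, -0.002, 0.002]
ft_force: [0.9, 0.2, 0.7]
grip_width: 0.0007
```

```bash
python3 look.py s4; python3 -c "
from h import *
go((-.0505,-.0245),.05)
s=dict(np.load('s4.npz'))
for v in range(186,210,2): print(v,s['img'][v,261],s['depth'][v,261].round(3),inv(pt3(s,261,v)).round(4))
"
```

```text
t 4.1 pos [ 0.5635 -0.1751  0.0567] F [-0.8 -0.8 -0.2] frame [-0.0506 -0.0252]
mm [ 0.1 -0.7  6.7] rot [ 0.   0.3 -0.3]
186 [42 42 47] 0.817 [-0.0409 -0.0243  0.0956]
188 [42 43 46] 0.819 [-0.0409 -0.0243  0.0912]
190 [45 46 48] 0.818 [-0.0385 -0.0244  0.0879]
192 [49 52 54] 0.823 [-0.0404 -0.0244  0.0824]
194 [49 49 54] 0.824 [-0.0398 -0.0245  0.0783]
196 [57 59 64] 0.829 [-0.0423 -0.0244  0.0723]
198 [125 132 143] 0.959 [-0.1538 -0.0213  0.0061]
200 [138 145 158] 0.949 [-0.1434 -0.0217  0.0066]
202 [138 144 157] 0.941 [-0.1335 -0.022   0.007 ]
204 [138 145 158] 0.933 [-0.1246 -0.0223  0.0068]
206 [138 143 155] 0.927 [-0.1174 -0.0226  0.0058]
208 [136 144 155] 0.919 [-0.1087 -0.0228  0.0057]
```

View pics/s4.png

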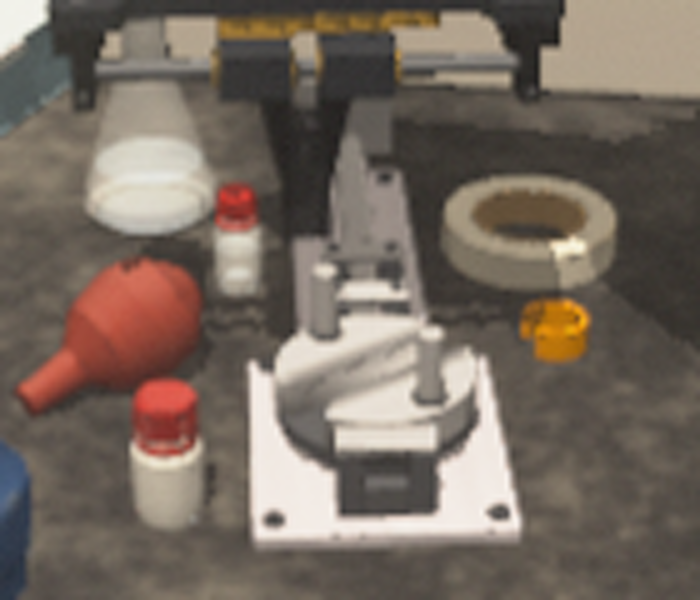

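step_arm:
  targets:
    - {"dx": 0,"dy": 0,"dz": 0.006,"rx": 0,"ry": 0,"rz": 0}
    - {"dx": 0,"dy": 0,"dz": 0.012,"rx": 0,"ry": 0,"rz": 0}
    - {"dx": 0,"dy": 0,"dz": 0.018,"rx": 0,"ry": 0,"rz": 0}
    - {"dx": 0,"dy": 0,"dz": 0.018,"rx": 0,"ry": 0,"rz": 0}
    - {"dx": 0,"dy": 0,"dz": 0.018,"rx": 0,"ry": 0,"rz": 0}

```text
time: 4.72
position: [0.5635, -0.1752, 0.0386]
tool_rot: [0.642, 0.767, -0.002, 0.002]
ft_force: [-0.0, 0.7, 0.2]
grip_width: 0.0007
```

```bash
python3 look.py s5; python3 -c "
from h import *
go((-.0145,-.026),.0387)
s=dict(np.load('s5.npz'))
for v in range(194,214,2): print(v,s['img'][v,259],s['depth'][v,259].round(3),inv(pt3(s,259,v)).round(4))
"
```

```text
t 4.775 pos [ 0.5636 -0.1753  0.0387] F [-0.1 -0.5  0.2] frame [-0.0508 -0.0253]
mm [36.3  0.5 -0.2] rot [ 0.   0.3 -0.3]
194 [41 43 46] 0.824 [-0.0403 -0.0284  0.0781]
196 [41 43 48] 0.824 [-0.0382 -0.0285  0.0747]
198 [41 44 48] 0.83 [-0.0412 -0.0285  0.0685]
200 [50 51 54] 0.829 [-0.039  -0.0286  0.0652]
202 [48 52 54] 0.834 [-0.0413 -0.0286  0.0592]
204 [48 49 55] 0.836 [-0.0404 -0.0287  0.0551]
206 [118 123 133] 0.925 [-0.1159 -0.0271  0.0068]
208 [113 120 130] 0.916 [-0.1058 -0.0273  0.0076]
210 [110 115 126] 0.913 [-0.1011 -0.0275  0.0052]
212 [104 109 118] 0.903 [-0.0908 -0.0278  0.0062]
```

View pics/s5.png

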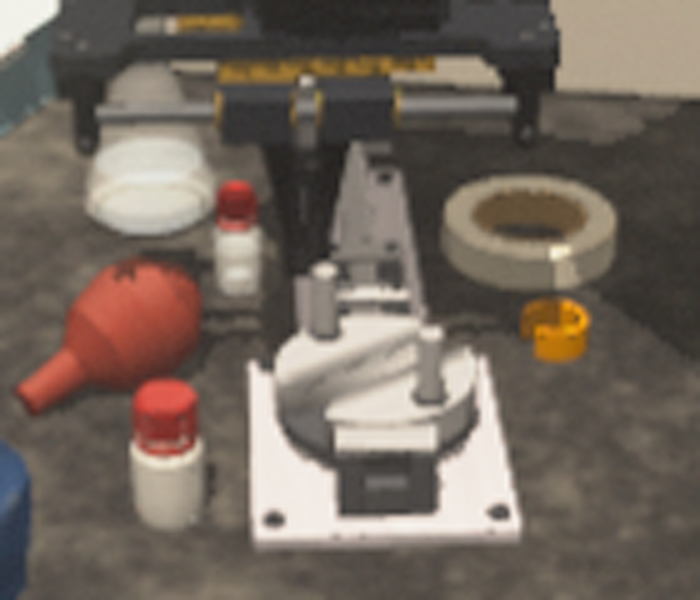

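step_arm:
  targets:
    - {"dx": 0.004,"dy": 0.0005,"dz": 0.003,"rx": 0,"ry": 0,"rz": 0}
    - {"dx": 0.008,"dy": 0.0005,"dz": 0.003,"rx": 0,"ry": 0,"rz": 0}
    - {"dx": 0.012,"dy": 0.0005,"dz": 0.003,"rx": 0,"ry": 0,"rz": 0}
    - {"dx": 0.015,"dy": 0.0005,"dz": 0.003,"rx": 0,"ry": 0,"rz": 0}
    - {"dx": 0.018,"dy": 0.0005,"dz": 0.003,"rx": 0,"ry": 0,"rz": 0}

```text
time: 5.4
position: [0.5659, -0.1611, 0.0364]
tool_rot: [0.642, 0.767, -0.001, 0.009]
ft_force: [7.5, -7.4, -6.2]
grip_width: 0.0005
```

step_arm:
  targets:
    - {"dx": 0.003,"dy": 0.0005,"dz": 0,"rx": 0,"ry": 0,"rz": 0}
    - {"dx": 0.006,"dy": 0.001,"dz": 0,"rx": 0,"ry": 0,"rz": 0}
    - {"dx": 0.009,"dy": 0.002,"dz": 0,"rx": 0,"ry": 0,"rz": 0}
    - {"dx": 0.011,"dy": 0.002,"dz": 0,"rx": 0,"ry": 0,"rz": 0}
    - {"dx": 0.011,"dy": 0.002,"dz": 0,"rx": 0,"ry": 0,"rz": 0}

```text
time: 6.02
position: [0.5684, -0.151, 0.0371]
tool_rot: [0.642, 0.767, -0.0, 0.011]
ft_force: [3.5, -3.1, 0.8]
grip_width: 0.0006
```

```bash
python3 look.py s6; python3 -c "
from h import *
go((-.0145,-.026),.0357)
"
```

```text
t 6.075 pos [ 0.5681 -0.1508  0.0371] F [ 3.4 -4.3  1.5] frame [-0.0276 -0.0341]
mm [13.  -8.1  1. ] rot [ 0.8  1.  -0.2]
```

View pics/s6.png

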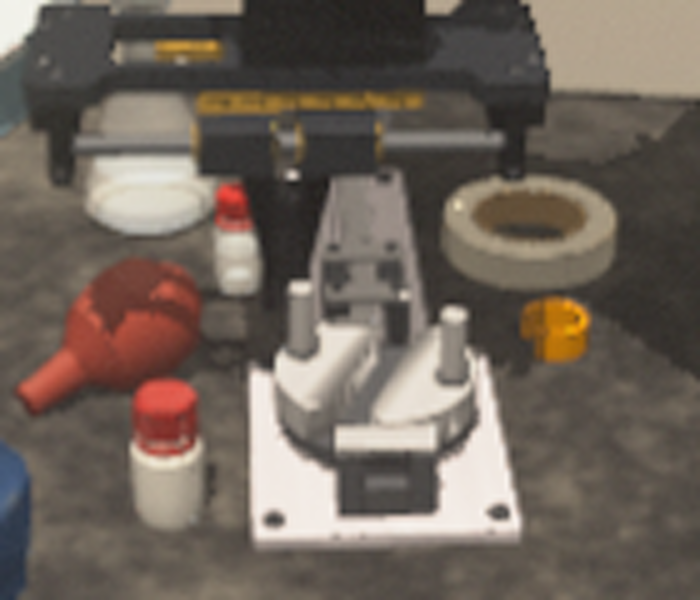

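```bash
cat >> h.py <<'E'
def pins(c,uva,uvb,k=5,off=(200,150)):
    f=lambda uv:inv(np.r_[unproj(c,(np.array(uv)+.5)/k-.5+off,.066),.066])[:2]
    a,b=f(uva),f(uvb); d=a-b; print("pins",a.round(4),b.round(4),"len",np.linalg.norm(d).round(4),"disc deg off",np.round(np.degrees(np.arctan2(d[1],d[0]))+90,1)); return a,b
E
python3 -c "
from h import *
s=dict(np.load('s6.npz')); pins(s,(302,288),(455,313))
s=dict(np.load('s5.npz')); pins(s,(325,270),(431,333))
"
```

```text
pins [-0.0088 -0.0276] [0.0129 0.0298] len 0.0613 disc deg off -20.7
pins [-0.0224 -0.0181] [0.0269 0.0195] len 0.062 disc deg off -52.7
```

step_arm:
  targets:
    - {"dx": 0.004,"dy": -0.002,"dz": 0,"rx": 0,"ry": 0,"rz": 0}
    - {"dx": 0.007,"dy": -0.003,"dz": 0,"rx": 0,"ry": 0,"rz": 0}
    - {"dx": 0.01,"dy": -0.003,"dz": 0,"rx": 0,"ry": 0,"rz": 0}
    - {"dx": 0.012,"dy": -0.003,"dz": 0,"rx": 0,"ry": 0,"rz": 0}
    - {"dx": 0.012,"dy": -0.003,"dz": 0,"rx": 0,"ry": 0,"rz": 0}

```text
time: 6.7
position: [0.5622, -0.1388, 0.0367]
tool_rot: [0.642, 0.767, -0.0, 0.01]
ft_force: [0.8, -1.4, 0.2]
grip_width: 0.0005
```

```bash
python3 look.py s7; python3 -c "
from h import *
go((-.0145,-.031),.0357)
"
```

```text
t 6.75 pos [ 0.5621 -0.1388  0.0366] F [ 0.9 -0.6  0.1] frame [-0.0147 -0.0303]
mm [0.2 0.7 0.9] rot [ 0.7  0.9 -0.2]
```

View pics/s7.png

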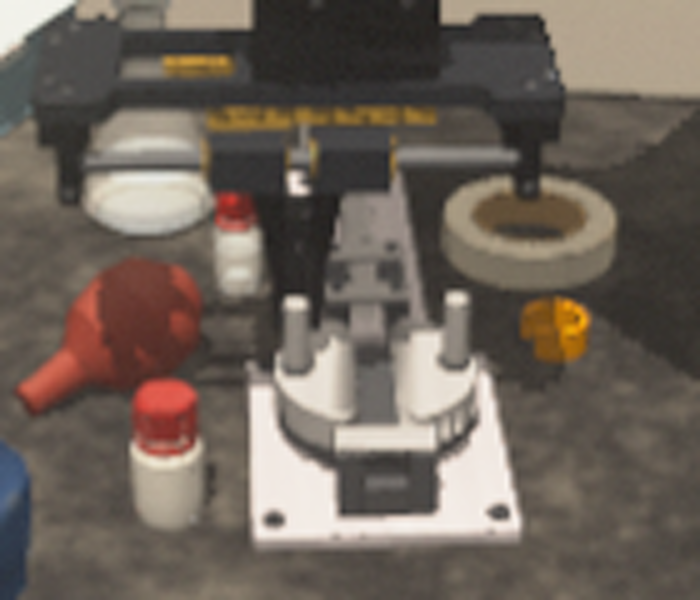

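```bash
python3 -c "
from h import *
s=dict(np.load('s7.npz')); pins(s,(296,303),(457,300))
im=cv2.resize(s['img'][195:260,240:310],None,fx=10,fy=9,interpolation=cv2.INTER_CUBIC)
im=cv2.resize(s['img'][200:255,245:305],None,fx=10,fy=10,interpolation=cv2.INTER_CUBIC)
def pt(X): return tuple(((proj(s,F(P0,X))[0]-[245,200]+.5)*10-.5).round().astype(int))
for y in(-.031,.031): cv2.circle(im,pt((0,y,.066)),3,(0,0,255),-1)
for x in np.linspace(-.034,.034,12):
  for y in(-.008,.008): cv2.circle(im,pt((x,y,.036)),2,(0,255,0),-1)
cv2.imwrite('pics/s7z.png',im)
"
```

```text
pins [ 0.0025 -0.0302] [0.0032 0.0315] len 0.0617 disc deg off -0.7
```

View pics/s7z.png

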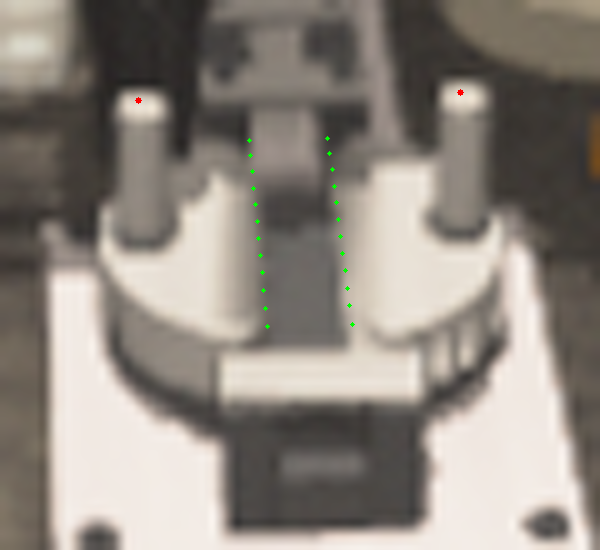

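```bash
python3 -c "
from h import *
from rig import telemetry
print(np.round(telemetry.get_obs()['q'],2))
c=dict(np.load('top0.npz'))
for u in range(380,460,8): print(u,[tuple(pt3(c,u,v).round(2)) for v in (130,180,230)])
s=dict(np.load('s7.npz'))
for u,v in [(214,186),(214,188),(306,186),(306,188),(240,179),(255,185),(209,173),(312,173),(213,179),(305,180)]: print(u,v,inv(pt3(s,u,v)).round(3))
for v in range(180,216,3): print(v,inv(pt3(s,257,v)).round(4))
s=dict(np.load('side0.npz'))
for v in range(188,198,1): print(v,[inv(pt3(s,u,v)).round(3).tolist() for u in (229,)])
for v in range(148,160,2): print(v,inv(pt3(s,228,v)).round(3))
"
```

```text
[-0.43  0.71  1.69 -0.01  0.73 -0.6 ]
380 [(np.float64(0.66), np.float64(-0.42), np.float64(-0.01)), (np.float64(0.56), np.float64(-0.41), np.float64(-0.0)), (np.float64(0.46), np.float64(-0.41), np.float64(-0.0))]
388 [(np.float64(0.66), np.float64(-0.43), np.float64(0.0)), (np.float64(0.56), np.float64(-0.43), np.float64(-0.0)), (np.float64(0.46), np.float64(-0.42), np.float64(-0.0))]
396 [(np.float64(0.66), np.float64(-0.45), np.float64(0.0)), (np.float64(0.56), np.float64(-0.44), np.float64(0.0)), (np.float64(0.46), np.float64(-0.44), np.float64(-0.0))]
404 [(np.float64(0.66), np.float64(-0.46), np.float64(0.0)), (np.float64(0.56), np.float64(-0.46), np.float64(-0.0)), (np.float64(0.46), np.float64(-0.46), np.float64(-0.0))]
412 [(np.float64(0.66), np.float64(-0.47), np.float64(0.04)), (np.float64(0.56), np.float64(-0.47), np.float64(0.03)), (np.float64(0.46), np.float64(-0.47), np.float64(0.01))]
420 [(np.float64(0.64), np.float64(-0.47), np.float64(0.09)), (np.float64(0.55), np.float64(-0.47), np.float64(0.07)), (np.float64(0.46), np.float64(-0.47), np.float64(0.06))]
428 [(np.
[... 1112 characters left out ...]
192 [-0.0099 -0.0329  0.0989]
195 [-0.0031 -0.0331  0.0961]
198 [-0.0036 -0.0332  0.0894]
201 [-0.0031 -0.0333  0.0831]
204 [-0.0017 -0.0334  0.0773]
207 [-0.0042 -0.0334  0.0693]
210 [ 0.0014 -0.0336  0.0659]
213 [ 0.0041 -0.0338  0.0608]
188 [[-0.175, -0.095, 0.023]]
189 [[-0.176, -0.095, 0.02]]
190 [[-0.175, -0.095, 0.018]]
191 [[-0.176, -0.096, 0.015]]
192 [[-0.173, -0.096, 0.013]]
193 [[-0.174, -0.096, 0.01]]
194 [[-0.173, -0.096, 0.008]]
195 [[-0.168, -0.096, 0.008]]
196 [[-0.175, -0.096, 0.002]]
197 [[-0.175, -0.096, -0.001]]
148 [-0.364 -0.104  0.047]
150 [-0.215 -0.095  0.102]
152 [-0.213 -0.096  0.098]
154 [-0.194 -0.095  0.101]
156 [-0.193 -0.095  0.096]
158 [-0.194 -0.095  0.091]
```

step_arm:
  targets:
    - {"dx": -0.008,"dy": 0,"dz": 0,"rx": 0,"ry": 0,"rz": 0}
    - {"dx": -0.016,"dy": 0,"dz": -0.01,"rx": 0.7,"ry": 0.9,"rz": 0}
    - {"dx": -0.03,"dy": 0,"dz": -0.05,"rx": 0.7,"ry": 0.9,"rz": 0}
    - {"dx": -0.06,"dy": -0.01,"dz": -0.09,"rx": 0.7,"ry": 0.9,"rz": 0}
    - {"dx": -0.11,"dy": -0.03,"dz": -0.09,"rx": 0.7,"ry": 0.9,"rz": 0}

```text
time: 7.38
position: [0.5519, -0.2515, 0.131]
tool_rot: [0.641, 0.768, 0.0, 0.002]
ft_force: [0.6, -0.4, -0.6]
grip_width: 0.0003
```

```bash
python3 -c "
from h import *
go((-.245,0),.12)
"
```

```text
t 7.375 pos [ 0.5519 -0.2515  0.131 ] F [ 0.6 -0.4 -0.6] frame [-0.1237 -0.    ]
mm [-121.3    0.    11.3] rot [ 0.2  0.1 -0. ]
```

step_arm:
  targets:
    - {"dx": -0.04,"dy": 0,"dz": 0,"rx": 0,"ry": 0,"rz": 0}
    - {"dx": -0.08,"dy": 0,"dz": 0,"rx": 0,"ry": 0,"rz": 0}
    - {"dx": -0.117,"dy": 0,"dz": 0,"rx": 0,"ry": 0,"rz": 0}
    - {"dx": -0.122,"dy": 0,"dz": 0.01,"rx": 0,"ry": 0,"rz": 0}
    - {"dx": -0.122,"dy": 0,"dz": 0.01,"rx": 0,"ry": 0,"rz": 0}

```text
time: 8.0
position: [0.5718, -0.3698, 0.1191]
tool_rot: [0.641, 0.768, 0.001, -0.001]
ft_force: [0.4, 0.6, -1.0]
grip_width: 0.0004
```

```bash
python3 look.py s8; python3 -c "
from h import *
go((-.245,0),.036)
from rig import viewer
c=viewer.camera('top'); cv2.imwrite('pics/t8.png',cv2.resize(c['img'][125:245,190:380],None,fx=4,fy=4,interpolation=cv2.INTER_CUBIC))
"
```

```text
t 8.05 pos [ 0.5722 -0.3694  0.1197] F [ 0.6  0.6 -0.5] frame [-0.2433  0.0011]
mm [-1.9  1.1 83.7] rot [ 0.  -0.1 -0. ]
```

View pics/s8.png

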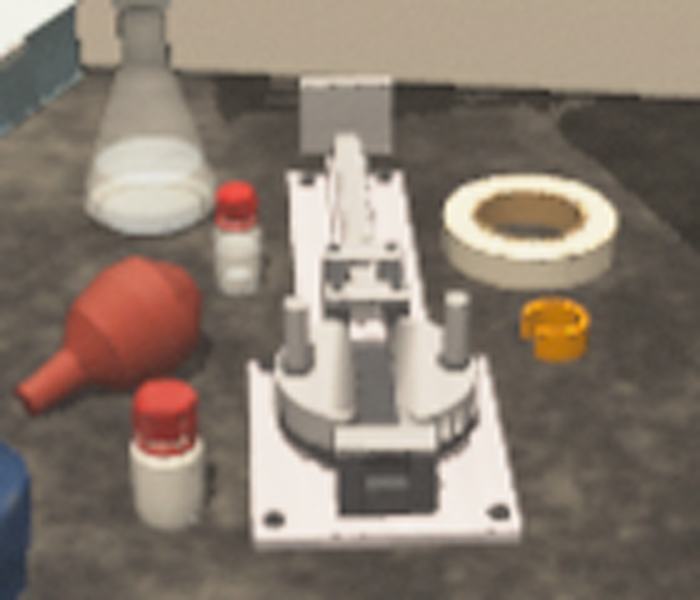

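View pics/t8.png

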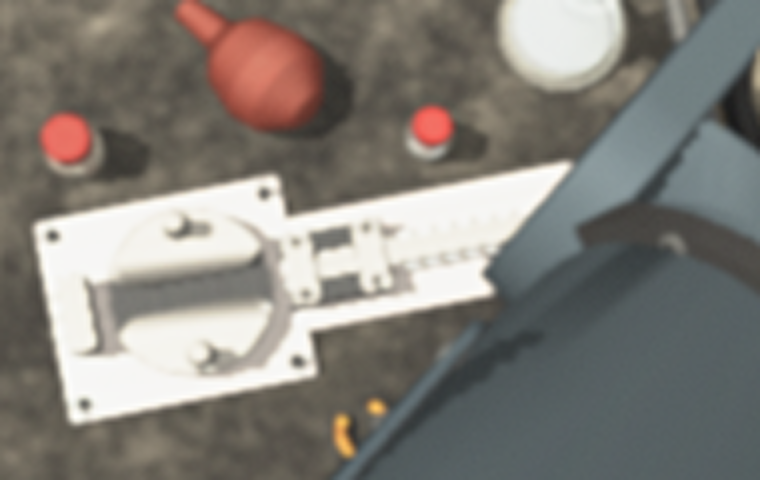

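step_arm:
  targets:
    - {"dx": -0.003,"dy": 0.001,"dz": 0.015,"rx": 0,"ry": 0,"rz": 0}
    - {"dx": -0.003,"dy": 0.001,"dz": 0.035,"rx": 0,"ry": 0,"rz": 0}
    - {"dx": -0.003,"dy": 0.001,"dz": 0.055,"rx": 0,"ry": 0,"rz": 0}
    - {"dx": -0.003,"dy": 0.001,"dz": 0.065,"rx": 0,"ry": 0,"rz": 0}
    - {"dx": -0.003,"dy": 0.001,"dz": 0.065,"rx": 0,"ry": 0,"rz": 0}

```text
time: 8.72
position: [0.5736, -0.3715, 0.0537]
tool_rot: [0.64, 0.768, 0.001, -0.001]
ft_force: [-0.6, -0.2, -0.3]
grip_width: 0.0004
```

```bash
python3 look.py s9; python3 -c "
from h import *
go((-.245,0),.036)
s=dict(np.load('s9.npz'))
for v in range(152,172,2): print(v,inv(pt3(s,269,v)).round(4))
"
```

```text
t 8.775 pos [ 0.5742 -0.372   0.0547] F [ 0.5 -0.4  0. ] frame [-0.2462 -0.0004]
mm [ 1.2 -0.4 18.7] rot [ 0.  -0.1  0. ]
152 [-0.2334  0.0012  0.0873]
154 [-0.2337  0.0012  0.082 ]
156 [-0.2351  0.0012  0.0762]
158 [-0.2365  0.0013  0.0704]
160 [-0.3408  0.0066  0.0193]
162 [-0.3483  0.0069  0.01  ]
164 [-0.345   0.0068  0.0056]
166 [-2.146e-01  2.000e-04  5.920e-02]
168 [-2.073e-01 -1.000e-04  5.730e-02]
170 [-2.088e-01 -1.000e-04  5.130e-02]
```

View pics/s9.png

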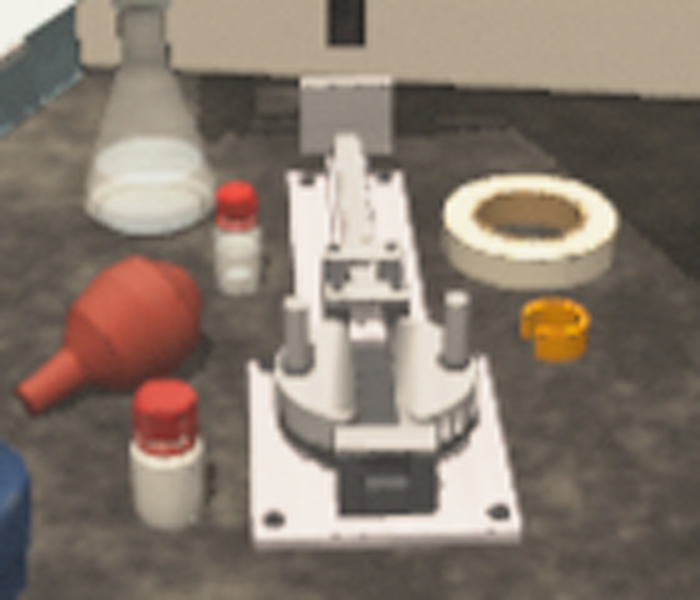

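step_arm:
  targets:
    - {"dx": 0.001,"dy": 0,"dz": 0.01,"rx": 0,"ry": 0,"rz": 0}
    - {"dx": 0.001,"dy": 0,"dz": 0.02,"rx": 0,"ry": 0,"rz": 0}
    - {"dx": 0.006,"dy": 0,"dz": 0.02,"rx": 0,"ry": 0,"rz": 0}
    - {"dx": 0.012,"dy": 0,"dz": 0.02,"rx": 0,"ry": 0,"rz": 0}
    - {"dx": 0.018,"dy": 0,"dz": 0.02,"rx": 0,"ry": 0,"rz": 0}

```text
time: 9.4
position: [0.5712, -0.3541, 0.0351]
tool_rot: [0.64, 0.768, 0.001, 0.0]
ft_force: [1.2, -0.7, 1.1]
grip_width: 0.0008
```

```bash
python3 look.py s10; python3 -c "
from h import *
go((-.115,0),.0355)
"
```

```text
t 9.45 pos [ 0.571  -0.3533  0.0352] F [ 0.2 -0.1  0.2] frame [-0.2273 -0.0006]
mm [112.3  -0.5  -0.2] rot [ 0.  -0.1  0. ]
```

View pics/s10.png

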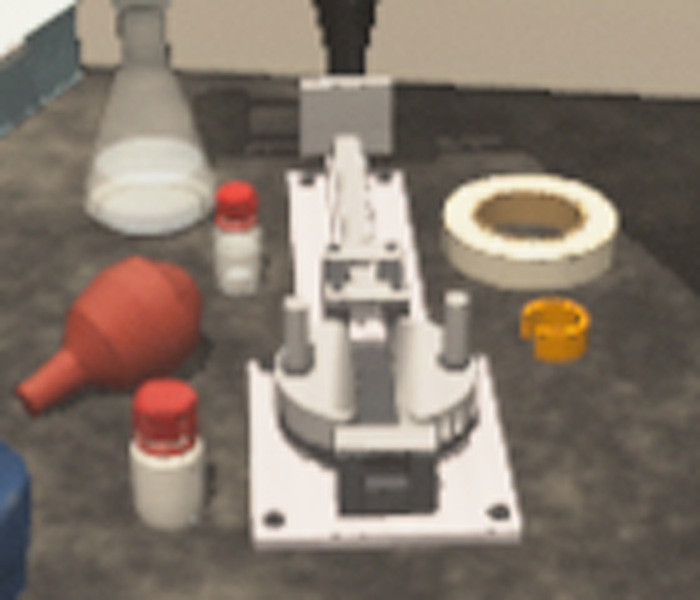

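Finger is centred behind the plate. Push forward.

step_arm:
  targets:
    - {"dx": 0.006,"dy": -0.0005,"dz": 0,"rx": 0,"ry": 0,"rz": 0}
    - {"dx": 0.013,"dy": -0.0005,"dz": 0,"rx": 0,"ry": 0,"rz": 0}
    - {"dx": 0.02,"dy": -0.0005,"dz": 0,"rx": 0,"ry": 0,"rz": 0}
    - {"dx": 0.027,"dy": -0.0005,"dz": 0,"rx": 0,"ry": 0,"rz": 0}
    - {"dx": 0.034,"dy": -0.0005,"dz": 0,"rx": 0,"ry": 0,"rz": 0}

```text
time: 10.07
position: [0.5646, -0.3199, 0.0355]
tool_rot: [0.64, 0.768, 0.001, 0.0]
ft_force: [0.6, -2.5, 1.2]
grip_width: 0.0007
```

```bash
python3 look.py s11; python3 -c "
from h import *
go((-.115,0),.0355)
"
```

```text
t 10.125 pos [ 0.564  -0.3184  0.0353] F [ 0.1 -1.9  1.3] frame [-0.1917  0.    ]
mm [76.7  0.1 -0. ] rot [ 0.  -0.1  0.1]
```

View pics/s11.png

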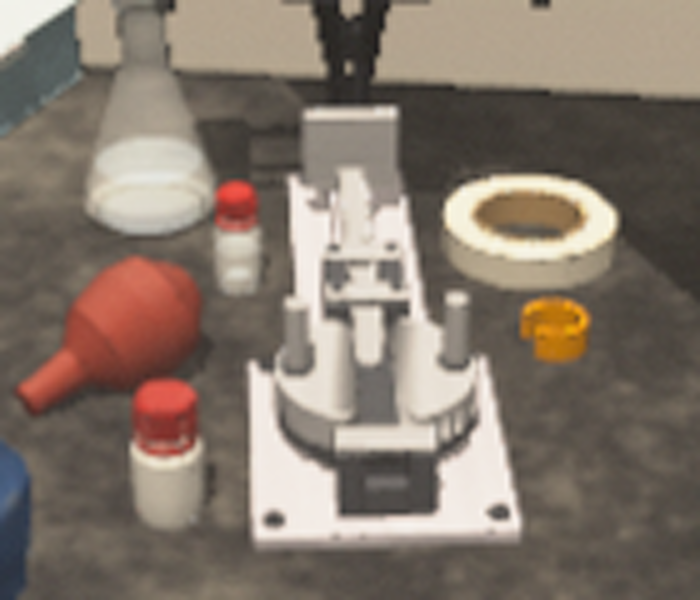

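The bar's nose has entered the slot with about 2 N of force. I'll keep pushing.

step_arm:
  targets:
    - {"dx": 0.007,"dy": 0,"dz": 0,"rx": 0,"ry": 0,"rz": 0}
    - {"dx": 0.014,"dy": 0,"dz": 0,"rx": 0,"ry": 0,"rz": 0}
    - {"dx": 0.021,"dy": 0,"dz": 0,"rx": 0,"ry": 0,"rz": 0}
    - {"dx": 0.028,"dy": 0,"dz": 0,"rx": 0,"ry": 0,"rz": 0}
    - {"dx": 0.035,"dy": 0,"dz": 0,"rx": 0,"ry": 0,"rz": 0}

```text
time: 10.75
position: [0.5575, -0.2834, 0.0353]
tool_rot: [0.64, 0.768, 0.001, -0.001]
ft_force: [-0.1, -2.2, -0.5]
grip_width: 0.0007
```

step_arm:
  targets:
    - {"dx": 0.006,"dy": 0,"dz": 0,"rx": 0,"ry": 0,"rz": 0}
    - {"dx": 0.012,"dy": 0,"dz": 0,"rx": 0,"ry": 0,"rz": 0}
    - {"dx": 0.018,"dy": 0,"dz": 0,"rx": 0,"ry": 0,"rz": 0}
    - {"dx": 0.024,"dy": 0,"dz": 0,"rx": 0,"ry": 0,"rz": 0}
    - {"dx": 0.028,"dy": 0,"dz": 0,"rx": 0,"ry": 0,"rz": 0}

```text
time: 11.38
position: [0.5523, -0.2554, 0.0354]
tool_rot: [0.64, 0.768, 0.001, -0.001]
ft_force: [0.9, -2.1, 0.1]
grip_width: 0.0006
```

```bash
python3 look.py s12; python3 -c "
from h import *
go((-.115,0),.0355)
"
```

```text
t 11.425 pos [ 0.5521 -0.2549  0.0353] F [ 1.4 -0.9  0.8] frame [-0.127   0.0003]
mm [12.   0.4 -0.1] rot [-0.  -0.2  0.1]
```

View pics/s12.png

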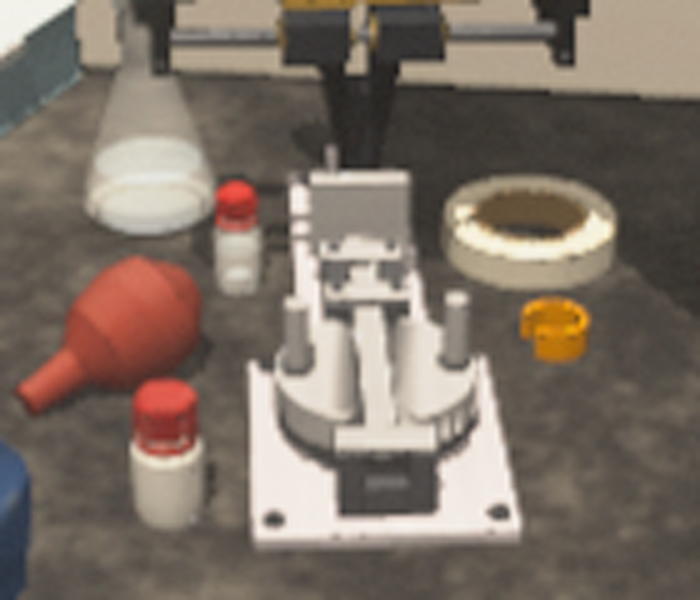

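step_arm:
  targets:
    - {"dx": 0.003,"dy": 0,"dz": 0,"rx": 0,"ry": 0,"rz": 0}
    - {"dx": 0.006,"dy": 0,"dz": 0,"rx": 0,"ry": 0,"rz": 0}
    - {"dx": 0.009,"dy": 0,"dz": 0,"rx": 0,"ry": 0,"rz": 0}
    - {"dx": 0.01,"dy": 0,"dz": 0,"rx": 0,"ry": 0,"rz": 0}
    - {"dx": 0.011,"dy": 0,"dz": 0,"rx": 0,"ry": 0,"rz": 0}

```text
time: 12.05
position: [0.5503, -0.2442, 0.0355]
tool_rot: [0.64, 0.769, 0.001, -0.001]
ft_force: [1.2, -2.5, 0.8]
grip_width: 0.0003
```

step_arm:
  targets:
    - {"dx": 0.001,"dy": 0,"dz": 0,"rx": 0,"ry": 0,"rz": 0}
    - {"dx": 0.002,"dy": 0,"dz": 0,"rx": 0,"ry": 0,"rz": 0}
    - {"dx": 0.003,"dy": 0,"dz": 0,"rx": 0,"ry": 0,"rz": 0}
    - {"dx": 0.003,"dy": 0,"dz": 0,"rx": 0,"ry": 0,"rz": 0}
    - {"dx": 0.003,"dy": 0,"dz": 0,"rx": 0,"ry": 0,"rz": 0}

```text
time: 12.68
position: [0.5502, -0.2429, 0.0356]
tool_rot: [0.64, 0.769, 0.0, 0.0]
ft_force: [0.3, -6.5, -0.3]
grip_width: 0.0003
```

```bash
python3 look.py s13; python3 -c "
from h import *
go((-.115,0),.0355)
"
```

```text
t 12.725 pos [ 0.5502 -0.2429  0.0356] F [ 0.1 -5.9 -0.6] frame [-0.1149  0.    ]
mm [-0.1  0.   0.1] rot [ 0.  -0.   0.1]
```

View pics/s13.png

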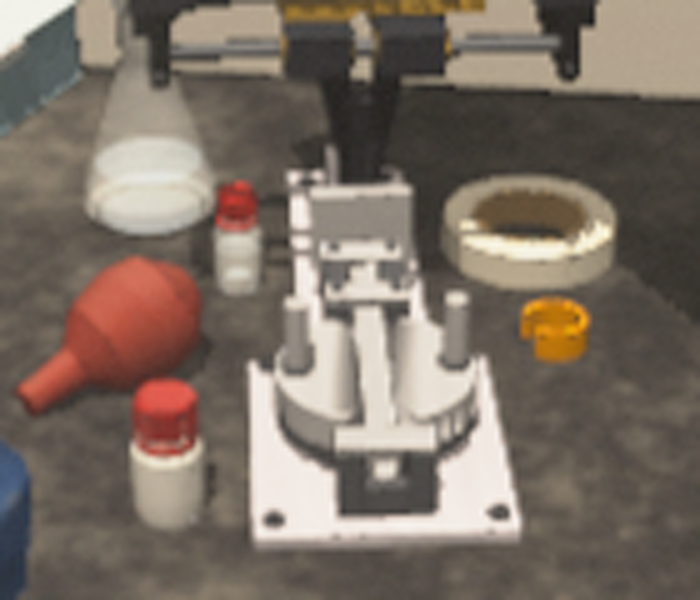

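step_arm:
  targets:
    - {"dx": 0.002,"dy": 0,"dz": 0,"rx": 0,"ry": 0,"rz": 0}
    - {"dx": 0.003,"dy": 0,"dz": 0,"rx": 0,"ry": 0,"rz": 0}
    - {"dx": 0.004,"dy": 0,"dz": 0,"rx": 0,"ry": 0,"rz": 0}
    - {"dx": 0.005,"dy": 0,"dz": 0,"rx": 0,"ry": 0,"rz": 0}
    - {"dx": 0.005,"dy": 0,"dz": 0,"rx": 0,"ry": 0,"rz": 0}

```text
time: 13.35
position: [0.5506, -0.2428, 0.0358]
tool_rot: [0.639, 0.769, -0.002, 0.004]
ft_force: [-0.7, -13.5, -3.5]
grip_width: 0.0005
```

```bash
python3 -c "
from h import *
go((-.115,0),.0355)
"
```

```text
t 13.35 pos [ 0.5506 -0.2428  0.0358] F [ -0.7 -13.5  -3.5] frame [-0.1149 -0.0003]
mm [-0.1 -0.3  0.3] rot [0.1 0.5 0.2]
```

Solid stop. Back off, then lift.

step_arm:
  targets:
    - {"dx": -0.006,"dy": 0,"dz": 0,"rx": 0,"ry": 0,"rz": 0}
    - {"dx": -0.015,"dy": 0,"dz": 0,"rx": 0,"ry": 0,"rz": 0}
    - {"dx": -0.025,"dy": 0,"dz": -0.01,"rx": 0,"ry": 0,"rz": 0}
    - {"dx": -0.03,"dy": 0,"dz": -0.04,"rx": 0,"ry": 0,"rz": 0}
    - {"dx": -0.03,"dy": 0,"dz": -0.08,"rx": 0,"ry": 0,"rz": 0}

```text
time: 13.98
position: [0.5552, -0.2717, 0.1165]
tool_rot: [0.639, 0.769, -0.002, 0.003]
ft_force: [0.7, -0.9, -0.7]
grip_width: 0.0004
```

step_arm:
  targets:
    - {"dx": -0.02,"dy": 0,"dz": -0.03,"rx": 0,"ry": 0,"rz": 0}
    - {"dx": -0.05,"dy": 0,"dz": -0.06,"rx": 0,"ry": 0,"rz": 0}
    - {"dx": -0.08,"dy": 0,"dz": -0.08,"rx": 0,"ry": 0,"rz": 0}
    - {"dx": -0.09,"dy": 0,"dz": -0.08,"rx": 0,"ry": 0,"rz": 0}
    - {"dx": -0.09,"dy": 0,"dz": -0.08,"rx": 0,"ry": 0,"rz": 0}

```text
time: 14.6
position: [0.5707, -0.3591, 0.196]
tool_rot: [0.639, 0.769, -0.001, 0.001]
ft_force: [0.5, 0.1, -0.2]
grip_width: 0.0004
```

```bash
python3 look.py s14; python3 -c "
from h import *
go((-.115,0),.0355)
from rig import viewer
c=viewer.camera('top'); cv2.imwrite('pics/t14.png',cv2.resize(c['img'][125:245,190:380],None,fx=4,fy=4,interpolation=cv2.INTER_CUBIC))
s=dict(np.load('s14.npz'));
im=cv2.resize(s['img'][180:255,245:305],None,fx=10,fy=8,interpolation=cv2.INTER_CUBIC)
cv2.imwrite('pics/s14z.png',im)
pins(s,(296,303),(457,300))
for v in range(190,204,2): print(v,inv(pt3(s,272,v)).round(4))
a=cv2.cvtColor(dict(np.load('side0.npz'))['img'],6).astype(int);b=cv2.cvtColor(s['img'],6).astype(int)
"
```

```text
t 14.65 pos [ 0.5704 -0.3582  0.1954] F [-0.2 -0.   0.4] frame [-0.2319  0.0009]
mm [117.3   1.4 159.7] rot [-0.1  0.1  0.2]
pins [ 0.0025 -0.0302] [0.0032 0.0315] len 0.0617 disc deg off -0.7
190 [-0.094   0.0006  0.058 ]
192 [-0.0948  0.0006  0.0528]
194 [-0.0968  0.0008  0.0468]
196 [-0.0954  0.0007  0.0427]
198 [-0.0947  0.0007  0.0382]
200 [-0.0843  0.0001  0.0391]
202 [-0.0782 -0.0002  0.0376]
```

View pics/s14z.png

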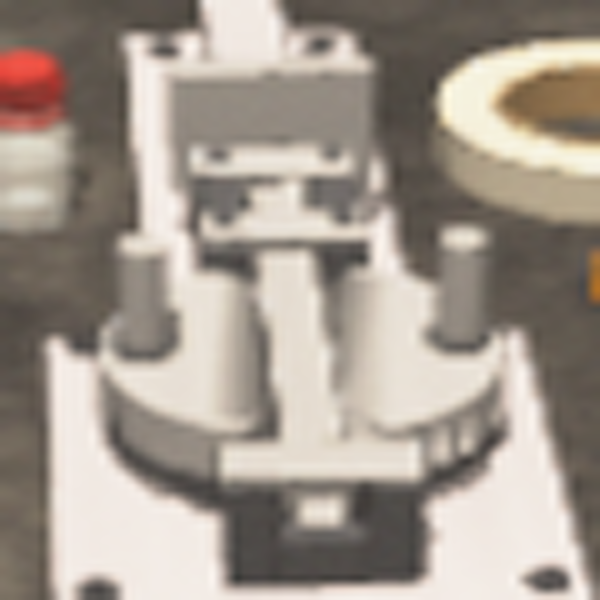

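View pics/t14.png

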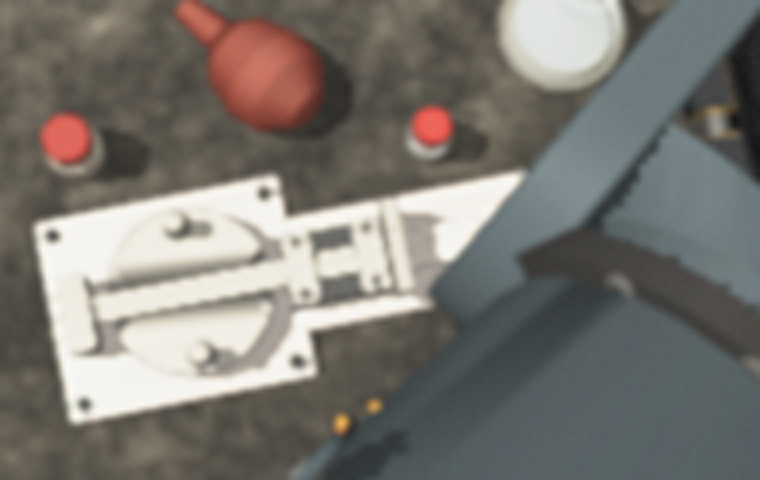

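View pics/s14.png

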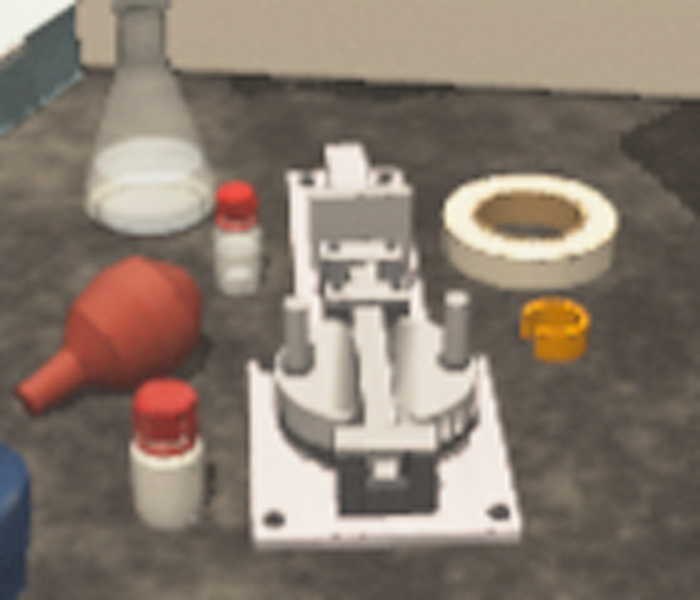

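The plate sits on the guide (front face measured at frame x of about -0.095, nominal -0.096). The nose shows in the keeper, the bystanders haven't moved, and the arm is clear.

```bash
python3 -c "
from rig import robot
print(robot.hand_in())"
```

```text
the job is handed in; nothing more can be done
None
```

The spindle is locked and the job is handed in, at about 14.7 s on the robot's clock. With the gripper shut, I pushed one pin to turn the disc about 55° counter-clockwise into line. I then pushed the bar by its end plate through the slot until it stopped.

**Disc:** the pins measured about 0.7° from lined up, and the overhead picture showed the slot along the bar.

**Bar:** it slid with about 2 N and stopped firmly. I pressed to about 13.5 N at the stop and it moved no further. The plate's front face measured about -0.095 m in frame x (nominal -0.096), and the nose is visible in the keeper.

**Surroundings:** in the final side view the things round the lock look unmoved. The tool force was back to about zero after I withdrew.

**What disagreed:**
- **Fingertip height:** the camera showed the tips about 33 mm higher than the reported TCP height and `robot.tip_reach` imply. I set heights from the camera instead.
- **Sideways drift:** while pushing the pin, the tool drifted about 7 mm sideways at under about 12 N. I corrected this in the next move.
- **Refused moves:** two calls were refused as invalid, one with shifts in mm and a gripper value out of range, the other with the turn values left out. The arm did not move on either.

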